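Power down the crate and draw out the meter module

ROBOT

A 7-joint arm with a two-finger parallel gripper is mounted at the origin on the work surface. World frame = base frame: x ahead of the robot, y to its left, z up, the work surface at z = 0. Lengths are in m, angles in rad, forces in N, time in s.
With the tool pointing down it reaches from about 0.425 to 0.95 m from the base axis. Payload 4.7 kg.
Tool frame: the origin (TCP) lies between the finger pads; the fingertips stand 25 mm ahead of it and the grasp point (between the pads) lies 6 mm ahead of it; z points along the fingers, y is the line along which they close (so a half turn about z gives the same grasp; the last joint's range is limited). The gripper opens to 85 mm and grips with 20 to 120 N. Pads are 22 mm wide; open, the fingers measure 114 mm over their backs; the gripper's body (76 mm by 85 mm) begins 54 mm behind the grasp point. The pads swing forward as they close: fully open they stand 13 mm farther back than shut.
Start: joints at [1.159, 0.469, -0.049, 1.532, 0.024, 1.141, -0.082], TCP at [0.252, -0.626, 0.256] pointing down, gripper open.
Joint ranges: [-2.59, 2.59], [-0.33, 1.99], [-1.39, 1.29], [0.1, 2.45], [-1.04, 4.18], [0.21, 1.99], [-2.66, 2.66]. Speed limits (rad/s): [2.57, 2.57, 3.14, 3.14, 3.14, 3.14, 3.14].

INTERFACE

Orientations are given as a 3x3 rotation matrix whose columns are the frame's x, y, z axes.
In Python, from rig import * gives the robot as it stands. Calls block until the motion is done:
- movep(position, orientation): joint-space move of the TCP to a pose.
- move_l(position, attitude=None, feed=0.15, until_force=None): straight line of the TCP; attitude=None keeps the orientation; feed is the mean speed in m/s. With until_force (N) it stops when the force on the tool has changed by that much, and returns True; else False.
- move_joints(angles): joint-space move.
- command_gripper(opening, newtons=None): finger opening in m; newtons is the grip in N (None keeps the last); returns when the fingers have stopped.
- sleep(seconds).
- inverse_kinematics(position, orientation): joint angles nearest the present ones, or None.
- sense(): the state.
- camera(name): name is "side" or "top" or "wrist"; returns (picture, depth): 480x640x3 uint8, red, green, blue; 480x640 float32, m along the optical axis (not along the pixel's ray), 0 where there is no reading.
- camera_params(name): a dict with "K" (3x3 intrinsics, pixels), "dist" ([k1, k2, p1, p2, k3] as OpenCV has them; the pictures are not rectified), "position" and "rotation" of the camera in the world; the wrist camera has in their place "tool_from_camera" (4x4, takes a point from camera to tool coordinates, whose origin is the TCP and whose axes are the flange's). Camera axes: x right, y down, z forward; pixel columns grow to the right and rows downward; lengths in m; the calibration is good to about 2 mm. A picture is of the moment at which its call begins: read the wrist's pose just before it. camera_params takes no time and is no camera call.
A pose or a line that the arm cannot do raises Unreachable and nothing moves.
- finish_job(): hands the job in; it is judged then, once.
The state is a dict: "time_s": time; "joint_pos": joint angles; "qd": joint speeds; "joint_efforts": joint torques, N m; "position": TCP position; "tcp_rot": TCP orientation; "wrist_force": force on the tool from outside, world axes, zero at the start; "ft_torque": the same for the moment, N m; "finger_gap": finger opening in m; "gripper_force": force on a finger pad.
Only numpy, scipy, OpenCV 4.12 (cv2) and the standard library are available. Lean on these libraries where they do the work, as an engineer would, in place of code of your own. Each camera call takes 0.05 s, during which the arm holds its last target. There are 200 camera calls.

TASK

Switch the crate off by gently pushing its power lever all the way over towards the back with a fingertip; only then hook a fingertip behind the lip of the module with the round meter and gently draw it out along its rails until it is at least 11 cm out (its stop is at 13 cm; do not yank it or jam it hard against the stop). Grasp nothing, leave the other two modules where they are, and leave the mug, can and screwdriver alone.

Things in the scene. Friction and masses are not known exactly. Their poses are not given: they have to be found in the camera images.
- crate: open-topped crate fixed on the bench, 265 mm deep (x), 345 wide (y). Origin on the bench under the middle slot's panel rear; x from front to back, y to the left seen from the front, z up. Slots at y = 85, 0, -85 mm hold three modules in any order. Left side plate 70 mm high. At the right (y -135 to -207) a grey supply block, flat top 60 mm above the bench, bears the power lever
- power_lever (a joint): angle in rad of the power toggle lever: 0 leaning 0.5 rad towards the crate's front (-x, power on), 0.5 upright, 1.0 leaning 0.5 rad towards the back (+x, power off, end stop). About 0.06 N m of friction, no spring: it stays where it is left; it starts within 0.15 of 0
- lever_tip (a point): centre of the 14 mm ball at the tip of the power lever, a 9 mm steel rod; it lies 50 mm from the pivot
- lever_pivot (a point): pivot of the power lever, on the supply block's top, 60 mm above the bench; axes as the crate's; the lever swings in the x-z plane
- meter_module (a joint): Meter module drawn out along its rails, m: 0 home, 0.13 front stop, towards crate -x (to the robot); starts 0 to 0.008. Rail friction 3 N, stays where left. Behind its panel is a bay open above, 50 mm long (x), 68 wide, 87 deep from the lip top, side walls ending 48 below that top; then its closed body 42 below the top, with parts on it ending 14 below the top
- meter_module_lip (a point): Meter module: a round black meter with white dial, 62 mm across, lies face up on its body. Middle of the top REAR edge of the lip along the top of its upright front panel (78 mm wide, 5 mm thick, bare aluminium), 105 mm above the bench. The lip is 12 mm thick and tall, flush with the panel behind, 7 mm proud in front. x points into the crate, y along the lip, z up
- cap_module (a joint): Capacitor module drawn out along its rails, m: 0 home, 0.13 front stop, towards crate -x (to the robot); starts 0 to 0.008. Rail friction 3 N, stays where left. Behind its panel is a bay open above, 50 mm long (x), 68 wide, 87 deep from the lip top, side walls ending 48 below that top; then its closed body 42 below the top, with parts on it ending 14 below the top
- cap_module_lip (a point): Capacitor module: four small round cans, 24 mm across, stand on its body. Middle of the top REAR edge of the lip along the top of its upright front panel (78 mm wide, 5 mm thick, bare aluminium), 105 mm above the bench. The lip is 12 mm thick and tall, flush with the panel behind, 7 mm proud in front. x points into the crate, y along the lip, z up
- fin_module (a joint): Heat-sink module drawn out along its rails, m: 0 home, 0.13 front stop, towards crate -x (to the robot); starts 0 to 0.008. Rail friction 3 N, stays where left. Behind its panel is a bay open above, 50 mm long (x), 68 wide, 87 deep from the lip top, side walls ending 48 below that top; then its closed body 42 below the top, with parts on it ending 14 below the top
- fin_module_lip (a point): Heat-sink module: a square block of six upright aluminium fins, 90 by 60 mm, stands on its body. Middle of the top REAR edge of the lip along the top of its upright front panel (78 mm wide, 5 mm thick, bare aluminium), 105 mm above the bench. The lip is 12 mm thick and tall, flush with the panel behind, 7 mm proud in front. x points into the crate, y along the lip, z up
- mug_mid (a point): white mug, 76 mm across and 90 mm tall, standing on the bench to the left of the crate's front; point at its centre, half-way up. Leave alone
- can_mid (a point): can, 52 mm across and 125 mm tall, standing on the bench to the right of the crate; point at its centre, half-way up. Leave alone
- screwdriver_grip (a point): screwdriver, 160 mm long, lying on the bench in front of the crate's right side; point in its handle. Leave alone

How it is judged:
On the way, in this order (a step that is already met when the one before it is completed fails the run):
1. the power lever is pushed over to off, the meter module not yet drawn (value of joint power_lever above 0.85 rad and distance of meter_module_lip from where it was at the start of the episode below 0.012 m), for 0.2 s.
2. a finger draws the meter module out by more than 20 mm (value of joint meter_module above 0.03 m and contact force between the fingers and meter_module above 0.5 N), for 0.1 s.
3. the meter module is drawn out by 100 mm or more (value of joint meter_module above 0.1 m), for 0.2 s.
At the end, for the whole second after the job is handed in: power lever beyond 0.85 rad (off), meter module at least 100 mm out and at rest, the other two modules within 10 mm and the mug, can and screwdriver within 25 mm of where they started (value of joint power_lever above 0.85 rad and value of joint meter_module above 0.1 m and linear speed of meter_module below 0.01 m/s and distance of each of cap_module_lip, fin_module_lip from where it was at the start of the episode below 0.01 m and distance of each of mug_mid, can_mid, screwdriver_grip from where it was at the start of the episode below 0.025 m); the robot touches nothing.
It fails at once if the meter module is drawn by more than 12 mm with the power still on (value of joint power_lever below 0.7 rad and distance of meter_module_lip from where it was at the start of the episode above 0.012 m).
It fails at once if another module is moved by more than 10 mm (distance of any of cap_module_lip, fin_module_lip from where it was at the start of the episode above 0.01 m).
It fails at once if the mug, can or screwdriver is moved, lifted or knocked by more than 25 mm (distance of any of mug_mid, can_mid, screwdriver_grip from where it was at the start of the episode above 0.025 m).
It fails at once if the meter module is yanked, jammed or squeezed with more than 40 N (contact force between the fingers and meter_module above 40 N).
It fails at once if the power lever is forced or squeezed with more than 40 N (contact force between the fingers and power_lever above 40 N).
It also fails if it takes over 40 s, if anything falls off the work surface, if the arm or the gripper's body presses on something with over 40 N, if the wrist force passes 120 N, or if a joint passes its speed limit or range.

## Working session

There is one attempt and no reset: what is moved stays moved. The work goes in short steps, each a Python script; the robot and the scene stay as the last script left them, time stands still between calls to the robot, and variables do not carry over. Pictures are saved under pics/ and viewed, at most 10 in all, crops included, and the job is handed in when it is done.

```bash
mkdir -p pics
python3 - <<'E'
from rig import *
import cv2,numpy as np
for n in ("top","side"):
    im,d=camera(n); cv2.imwrite(f"pics/{n}0.png",im[:,:,::-1]); np.save(f"pics/{n}0.npy",d)
    print(n,camera_params(n))
s=sense();print(s["time_s"],s["position"],s["tcp_rot"],s["finger_gap"])
E
```

```text
top {'K': array([[624.15766692,   0.        , 313.25153649],
       [  0.        , 624.15766692, 243.81243924],
       [  0.        ,   0.        ,   1.        ]]), 'dist': array([0.0514971, 0.       , 0.       , 0.       , 0.       ]), 'position': array([0.39441785, 0.04674332, 1.20945942]), 'rotation': array([[ 0.0217275 , -0.99103299,  0.13183906],
       [-0.99965523, -0.02347991, -0.01175187],
       [ 0.01474207, -0.13153827, -0.99120147]])}
side {'K': array([[576.65361932,   0.        , 321.02041715],
       [  0.        , 576.65361932, 230.96208713],
       [  0.        ,   0.        ,   1.        ]]), 'dist': array([0.00749007, 0.        , 0.        , 0.        , 0.        ]), 'position': array([0.51497876, 0.88032031, 0.58353909]), 'rotation': array([[-0.99985235,  0.00356018,  0.01681057],
       [-0.01265796,  0.5090137 , -0.86066534],
       [-0.01162093, -0.86075105, -0.50889348]])}
0.1 [ 0.2519596  -0.62568614  0.25535022] [[ 9.27619691e-01  3.73525332e-01 -7.31409957e-04]
 [ 3.73526043e-01 -9.27618231e-01  1.64691886e-03]
 [-6.33032942e-05 -1.80091503e-03 -9.99998376e-01]] 0.08509993841935179
```

View pics/top0.png

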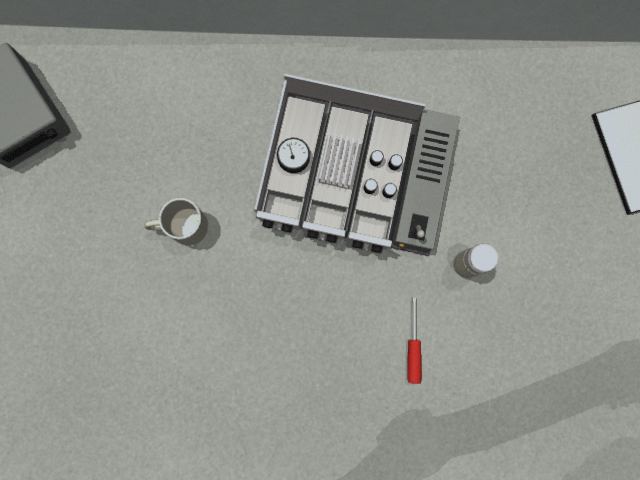

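View pics/side0.png

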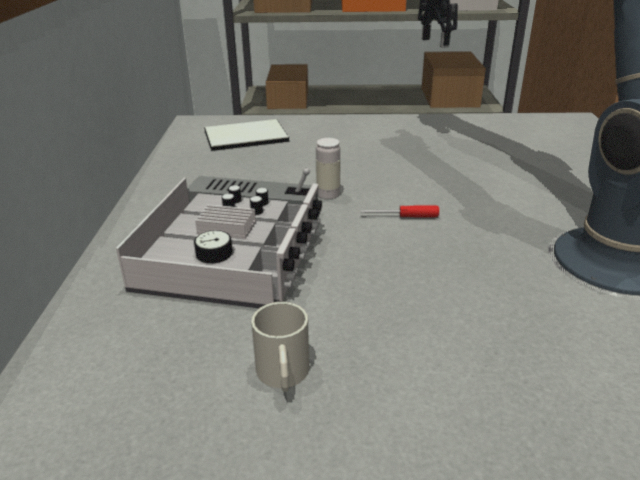

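The top view shows the meter module in the left slot (dial at 293,154; lip about 257,214 to 301,222). The lever ball is near (421,233), the mug at (182,222), the can at (478,260) and the screwdriver at (415,350). I'll zoom in for accurate pixels.

```bash
cat > h.py <<'E'
import cv2,numpy as np
from rig import *
def pix2w(n,uv,z):
    p=camera_params(n);q=cv2.undistortPoints(np.array(uv,float).reshape(-1,1,2),p["K"],p["dist"]).reshape(-1,2)
    r=np.c_[q,np.ones(len(q))]@np.array(p["rotation"]).T
    return p["position"]+r*((z-p["position"][2])/r[:,2])[:,None]
def proj(n,P):
    p=camera_params(n);R=np.array(p["rotation"]).T
    return cv2.projectPoints(np.array(P,float),cv2.Rodrigues(R)[0],-R@p["position"],p["K"],p["dist"])[0].reshape(-1,2)
E
python3 - <<'E'
from h import *
im=cv2.imread("pics/top0.png")[190:265,245:445]
cv2.imwrite("pics/c1.png",cv2.resize(im,None,fx=4,fy=4,interpolation=cv2.INTER_CUBIC))
d=np.load("pics/top0.npy")
p=camera_params("top");R=np.array(p["rotation"])
v,u=np.mgrid[60:270,240:470];q=cv2.undistortPoints(np.c_[u.ravel(),v.ravel()].astype(float).reshape(-1,1,2),p["K"],p["dist"]).reshape(-1,2)
dd=d[60:270,240:470].ravel();W=p["position"]+(np.c_[q,np.ones(len(q))]*dd[:,None])@R.T
z=W[:,2];m=(z>.097)&(z<.115)&(dd>0)&(v.ravel()>190)
M=np.zeros((210,230),np.uint8);M.ravel()[m]=255
k,l,st,c=cv2.connectedComponentsWithStats(M)
for i in range(1,k):
    if st[i,4]>8:
        P=W[l.ravel()==i];b=cv2.minAreaRect((P[:,:2]*1000).astype(np.float32));print(st[i,4],P.mean(0).round(4),P[:,2].max().round(4),cv2.boxPoints(b).round(1).tolist())
E
```

```text
301 [0.5871 0.0984 0.1046] 0.1105 [[574.2999877929688, 61.400001525878906], [587.0999755859375, 59.099998474121094], [601.0, 135.89999389648438], [588.0999755859375, 138.3000030517578]]
307 [0.5697 0.0157 0.1043] 0.1103 [[556.5, -21.200000762939453], [568.9000244140625, -23.700000762939453], [584.0999755859375, 52.20000076293945], [571.7000122070312, 54.599998474121094]]
46 [ 0.5646 -0.1567  0.1096] 0.1149 [[555.9000244140625, -156.39999389648438], [564.7000122070312, -165.5], [573.7999877929688, -156.6999969482422], [565.0999755859375, -147.60000610351562]]
307 [ 0.5527 -0.0677  0.1043] 0.1095 [[538.7999877929688, -104.19999694824219], [551.5, -106.9000015258789], [567.5, -30.899999618530273], [554.7000122070312, -28.299999237060547]]
51 [ 0.5216 -0.2411  0.1061] 0.1148 [[505.29998779296875, -246.10000610351562], [541.4000244140625, -246.39999389648438], [541.5, -238.60000610351562], [505.3999938964844, -238.1999969482422]]
```

View pics/c1.png

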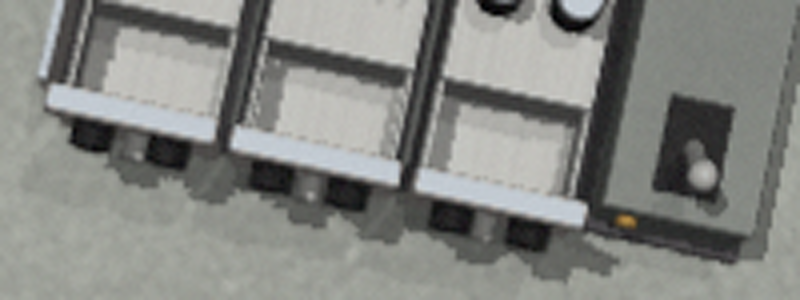

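The crop confirms it: the meter lip is at left, and the ball is at crop (702,173), which is full-image (420.5,233.3). The crate yaw is about -11.3°. Next I'll push the lever.

```bash
cat >> h.py <<'E'
a=np.deg2rad(-11.3);xc=np.array([np.cos(a),np.sin(a),0]);yc=np.array([-np.sin(a),np.cos(a),0]);Z=np.array([0,0,1.])
R=np.c_[xc,-yc,-Z]
def tell(t):
    s=sense();print(t,round(s["time_s"],2),s["position"].round(4),np.round(s["wrist_force"],2),round(s["finger_gap"],4))
E
python3 - <<'E'
from h import *
b=pix2w("top",[[420.5,233.25]],.104)[0];print(b)
command_gripper(0.0,20)
st=b-xc*.040
try:
    movep([*st[:2],.23],R);tell("above")
    print(move_l([*st[:2],.117],feed=.12,until_force=8));tell("down")
    print(move_l([*(b+xc*.040)[:2],.117],feed=.04,until_force=7));tell("push")
except Unreachable as e: print("unreach",e)
im,d=camera("top");cv2.imwrite("pics/t1.png",cv2.resize(im[60:270,230:510],None,fx=2.8,fy=2.8)[:,:,::-1])
im,d=camera("side");cv2.imwrite("pics/s1.png",cv2.resize(im[130:290,130:370],None,fx=3,fy=3)[:,:,::-1])
E
```

```text
[ 0.56510559 -0.15818057  0.104     ]
above 2.85 [ 0.5258 -0.1515  0.23  ] [-0.41 -0.41 -0.37] -0.0001
False
down 3.94 [ 0.5265 -0.1505  0.1177] [ 0.02  0.61 -0.01] 0.0003
True
push 5.39 [ 0.5873 -0.1626  0.116 ] [-2.1   0.17  4.72] 0.0
```

View pics/s1.png

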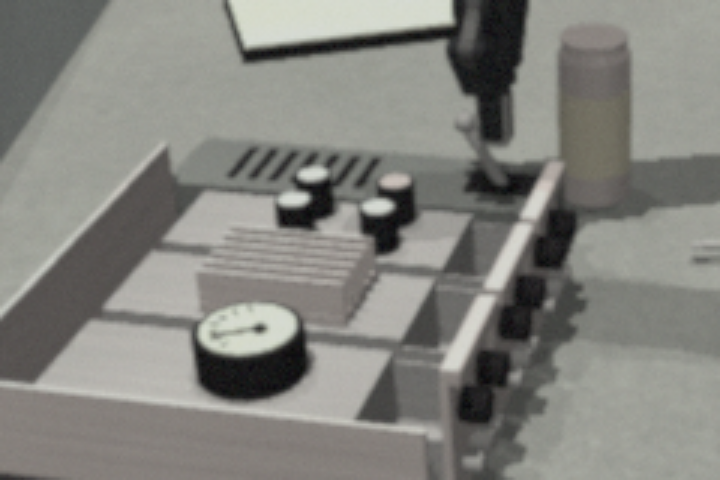

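The lever now leans to the back, with the fingertip against its front side. I'll press a little further to make sure it is on the stop, then back off and check.

Run:
```python
from h import *
p=sense()["position"]
print(move_l(p+xc*.012,feed=.03,until_force=9));tell("push2")
p=sense()["position"]
move_l(p-xc*.02,feed=.1);tell("back")
p=sense()["position"]
move_l([*p[:2],.22],feed=.15)
m=np.array([.593,.0972,0])+xc*.022
movep([*m[:2],.22],R);tell("above bay")
im,d=camera("top");cv2.imwrite("pics/t2.png",cv2.resize(im[60:270,230:510],None,fx=2.8,fy=2.8)[:,:,::-1])
im,d=camera("side");s=cv2.resize(im[130:290,130:370],None,fx=3,fy=3)[:,:,::-1];cv2.imwrite("pics/s2.png",s)
```

```text
True
push2 5.76 [ 0.5871 -0.1626  0.1152] [-2.01  0.45  5.06] 0.0005
back 6.11 [ 0.5676 -0.1588  0.1151] [0.23 0.13 0.16] 0.0
above bay 7.96 [0.6146 0.0904 0.2194] [ 0.21  0.28 -0.23] -0.0001
```

View pics/s2.png

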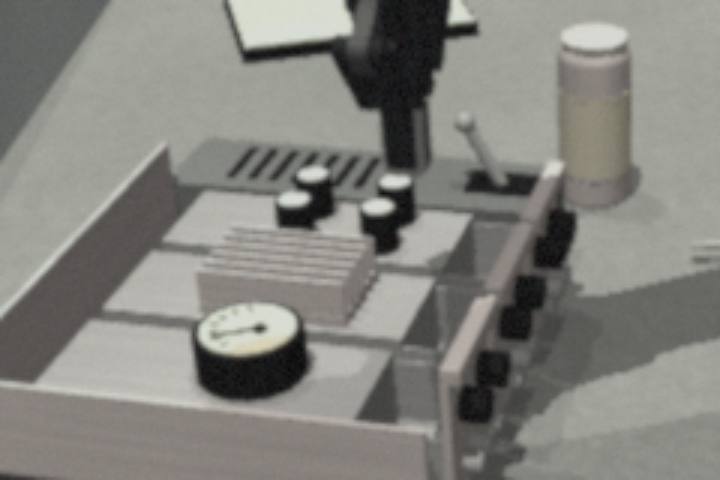

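View pics/t2.png

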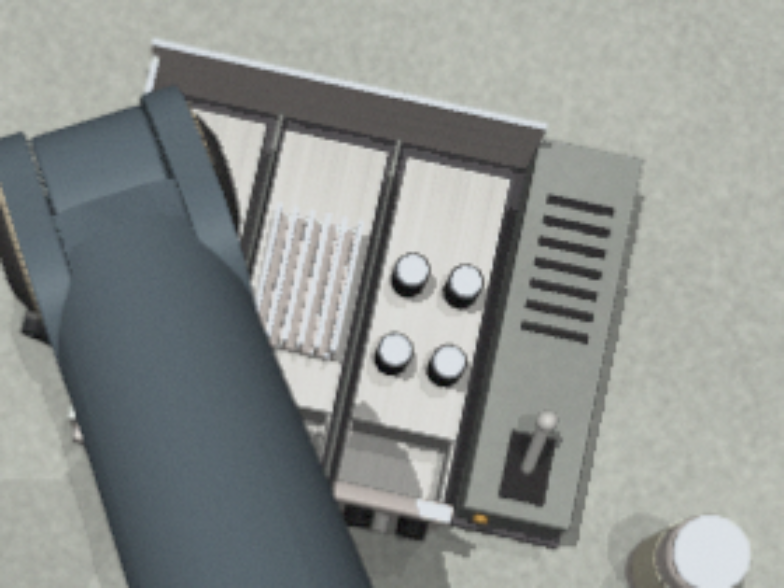

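The lever now leans to the back, with the ball at crop (546,421), and nothing else has moved. I'll measure its angle and then lower the finger into the bay.

Run:
```python
from h import *
b0=pix2w("top",[[420.5,233.25]],.104)[0]
b=pix2w("top",[[230+546.5/2.8,60+421/2.8]],.104)[0]
print(b,(b-b0)@xc,(b-b0)@yc)
m=sense()["position"]
print(move_l([*m[:2],.102],feed=.1,until_force=6));tell("down")
im,d=camera("side");s=cv2.resize(im[130:290,130:370],None,fx=3,fy=3)[:,:,::-1];cv2.imwrite("pics/s3.png",s)
```

```text
[ 0.60700436 -0.16661349  0.104     ] 0.04273895215725332 -5.9543222643671304e-05
False
down 9.39 [0.6153 0.09   0.1027] [0.3  0.66 0.07] -0.0003
```

View pics/s3.png

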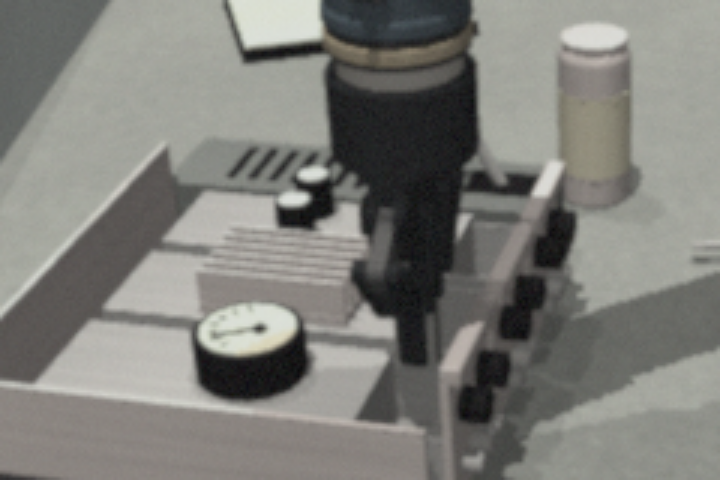

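The finger hangs in the meter module's bay behind the lip. The lever moved about 43 mm, so it is off. Next I'll find contact, then draw slowly.

Run:
```python
from h import *
p=sense()["position"]
print(move_l(p-xc*.025,feed=.025,until_force=2.2));tell("contact")
q=sense()["position"];print((p-q)@xc)
print(move_l(q-xc*.112,feed=.05,until_force=18));tell("drawn")
e=sense()["position"];print((q-e)@xc)
im,d=camera("side");cv2.imwrite("pics/s4.png",cv2.resize(im[130:310,130:400],None,fx=2.9,fy=2.9)[:,:,::-1])
```

```text
True
contact 10.03 [0.6025 0.0923 0.1021] [ 0.41 -0.38  0.09] 0.0003
0.013101195993090464
False
drawn 12.43 [0.4927 0.1145 0.1022] [ 1.5  -2.64  0.65] -0.0001
0.11193850181563383
```

View pics/s4.png

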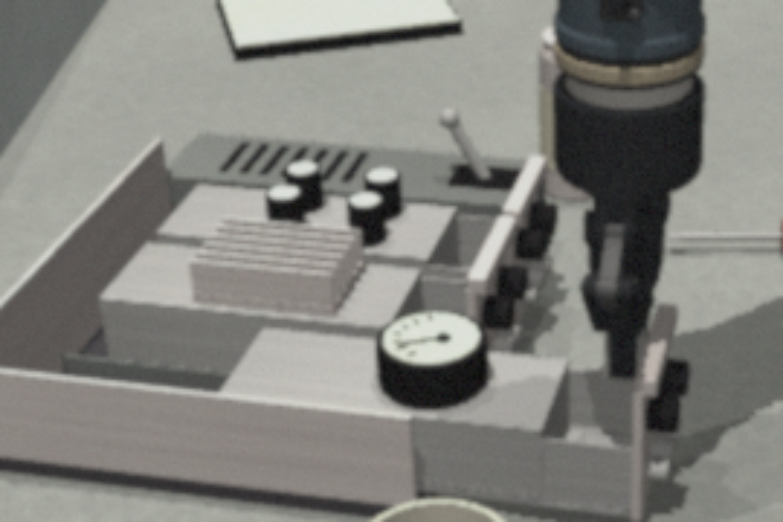

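The module is out by about 11 cm, with the finger still behind the lip and the lever off. I'll release it, retreat and verify.

Run:
```python
from h import *
p=sense()["position"]
move_l(p+xc*.012,feed=.05)
p=sense()["position"];move_l([*p[:2],.25],feed=.12);tell("up")
movep([.35,-.45,.28],R);tell("away")
im,d=camera("top");cv2.imwrite("pics/t5.png",cv2.resize(im[60:400,130:510],None,fx=1.75,fy=1.75)[:,:,::-1])
P=camera_params("top");v,u=np.mgrid[190:310,230:415]
q=cv2.undistortPoints(np.c_[u.ravel(),v.ravel()].astype(float).reshape(-1,1,2),P["K"],P["dist"]).reshape(-1,2)
dd=d[190:310,230:415].ravel();W=P["position"]+(np.c_[q,np.ones(len(q))]*dd[:,None])@np.array(P["rotation"]).T
M=((W[:,2]>.097)&(W[:,2]<.115)&(dd>0)).reshape(v.shape).astype(np.uint8)
k,l,st,c=cv2.connectedComponentsWithStats(M)
for i in range(1,k):
    if st[i,4]>100: print(st[i,4],W[l.ravel()==i].mean(0).round(4),(W[l.ravel()==i].mean(0)-[.5871,.0984,.1046])@xc)
```

```text
up 14.25 [0.504  0.1122 0.2492] [ 0.18  0.15 -0.69] -0.0002
away 16.35 [ 0.3511 -0.449   0.2799] [ 1.05  0.49 -0.64] -0.0003
302 [0.5698 0.0157 0.1044] -0.0007665713640901198
304 [ 0.5527 -0.068   0.1045] -0.001121890206443571
302 [0.477  0.1202 0.1048] -0.11228303294687617
```

View pics/t5.png

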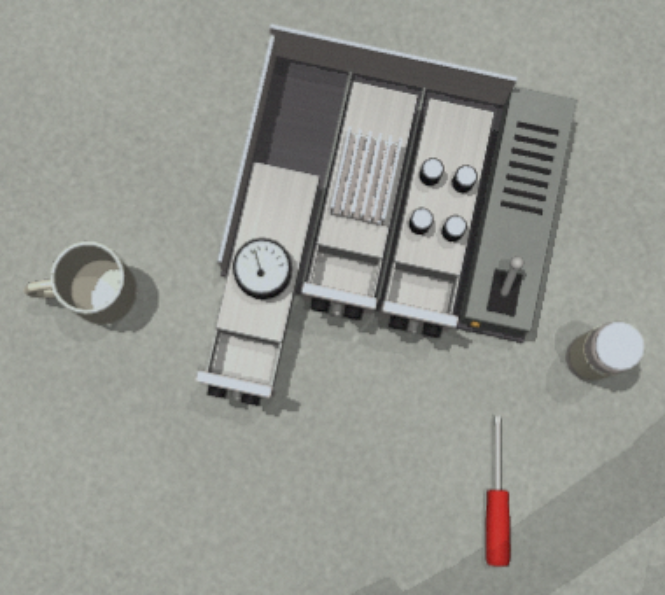

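The meter module is 112 mm further out than at the start. The other modules and objects haven't moved, and the lever is off (ball at crop 516,264).

```bash
python3 -c "
from rig import *
print(finish_job())"
```

```text
the job is handed in; nothing more can be done
None
```

The job is handed in: the power lever is over to off, then the meter module was drawn out about 112 mm, and the camera shows nothing else moved; no verdict was returned.

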